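# Hang the strainer basket on the draining stand

## Task

Hang the metal strainer basket up to drain: carry it by its top bar to the orange double hook on the draining stand, push the bar sideways in past both white spring keepers, and lower it to the bottom of both hooks so that the keepers close again behind it. Leave it hanging still and level over the drip tray, and leave the other things on the counter where they are. The hook is clamped at an unknown height on its post, so find that height first by touch or by eye.

Things in the scene. Friction and masses are not known exactly. Their poses are not given: they have to be found in the camera images.
- basket: Loose rectangular bare metal strainer basket with a green bail, 0.25 to 0.5 kg: open tray 100 (its x) x 150 (its y) x 55 mm high, with two flat uprights at its y = +-78 mm (6 mm thick, 12 mm wide) that carry a straight round top bar. Origin: centre of its underside, z up. It stands on the table at the start; a half turn makes no difference.
- bar (a point): Middle of the basket's top bar: a round bar, 10 mm in diameter, running along the basket's y, 125 mm above its underside, free over 150 mm between the uprights. Grip it here, from above, with the fingers closing along the basket's x.
- stand: Fixed draining stand. Origin: on the table, plumb under the middle between the two hook throats. Its x points from the hooks' open side to the post, its y along the seat of the bar. Steel post 20 mm round, 285 mm high, at x = +115 mm. Blue drip tray around the origin, 130 x 190 mm, 14 mm high. An orange double hook is clamped on the post, its height NOT reported (see the next two).
- under_hooks (a point): Same point as the stand's origin. Orange hook head above it: two equal upright plates, 10 mm thick (y), at the stand's y = +60 and -60 mm; between them only a cross bar at x = 97 to 109 mm. Throat floor anywhere from 160 to 200 mm above the table: to be found. Roof of each plate: x = -26 to 22 mm, flat top 49 mm over the throat floor; it is rigid and can be felt by pressing.
- under_mouth (a point): Point on the table under the hooks' open side (stand x = -24 mm). Side view of each plate, stand x / mm over throat floor: throat x -12 to 12, floor 0; front lip x -22 to -12, 16 high; back wall x 12 to 22; roof underside 42. So the mouth is 26 mm high, opens to -x, and a keeper closes it. The bar goes in along +x at about 29, then down at x = 0; hung, its centre is 5 over the floor.
- keeper_left (a joint): Sprung white keeper flap (24 mm long) that hangs shut across the mouth of the left hook plate (pivot at x = -20 mm, 43 mm over the throat floor, the stand's +y side). 0 = hanging shut, grows to 1.4 rad as it is pushed inward (towards the post); it cannot swing outward. A push of 1 to 4 N opens it and it springs shut by itself behind whatever has passed.
- keeper_right (a joint): Sprung white keeper flap (24 mm long) that hangs shut across the mouth of the right hook plate (pivot at x = -20 mm, 43 mm over the throat floor, the stand's -y side). 0 = hanging shut, grows to 1.4 rad as it is pushed inward (towards the post); it cannot swing outward. A push of 1 to 4 N opens it and it springs shut by itself behind whatever has passed.
- jar_red: Bystander: jar of red pickles with white lid, 68 mm wide, 105 mm high. Origin: centre of its underside.
- jar_green: Bystander: jar of green pickles with red lid, 72 mm wide, 110 mm high. Origin: centre of its underside.
- bowl: Bystander: white tasting bowl, 84 mm wide, 45 mm high. Origin: centre of its underside.
- tub: Bystander: open blue plastic tub, 110 mm wide, 85 mm high. Origin: centre of its underside.
- spoon: Bystander: wooden spoon, 200 mm long, lying on the table. Origin: on its underside near the middle.
- lid: Bystander: spare red jar lid, 90 mm wide, 15 mm high, lying on the table. Origin: centre of its underside.
Not all that is in view belongs to the job. Of the things like the basket, leave any that is turquoise; of the rest the smaller one is meant.

How it is judged:
By the outcome, as a careful person would: the job done as asked, in the order asked, and still so for the second after the job is handed in, with the robot touching nothing.
It also fails if it takes over 70 s, if anything falls off the work surface, if the arm or the gripper's body presses on something with over 40 N, if the wrist force passes 120 N, or if a joint passes its speed limit or range.

## Robot

A 6-joint arm with a two-finger parallel gripper is mounted at the origin on the work surface. World frame = base frame: x ahead of the robot, y to its left, z up, the work surface at z = 0. Lengths are in m, angles in rad, forces in N, time in s.
With the tool pointing down it reaches from about 0.25 to 0.725 m from the base axis. Payload 4 kg.
Tool frame: the origin (TCP) lies at the very end of the fingers, on their centre line; the grasp point (between the pads) lies 19 mm behind it; x points along the fingers, z is the direction in which the jaws open and shut, and the axes are right-handed (so a half turn about x gives the same grasp; the last joint's range is limited). The gripper opens to 85 mm and grips with 20 to 120 N. Pads are 22 mm wide; open, the fingers measure 114 mm over their backs; the gripper's body (76 mm by 85 mm) begins 54 mm behind the grasp point. The pads swing forward as they close: fully open they stand 13 mm farther back than shut.
Start: joints at [1.266, 0.241, 0.005, 1.335, 0, 1.571], TCP at [0.15, 0.477, 0.231] pointing down, gripper open.
Joint ranges: [-2.72, 2.72], [-1.05, 1.87], [-1.09, 1.28], [-1.99, 2.15], [-1.42, 1.44], [-3.14, 3.14]. Speed limits (rad/s): [2.79, 2.79, 3.14, 3.14, 3.14, 3.14].

## Interface

Orientations are given as a unit quaternion [x, y, z, w].
In Python, from workcell import bot gives the robot as it stands.
- The arm moves only by the tool step_arm, never from a script. Its argument "series" is a list of rows, each an object of numbers: "x", "y", "z": the shift along the world's x, y, z in cm; "twist": the turn about the world's z in degrees; "jaw": the finger opening in cm, from 0 to 8.54. In form: [{"x": .., "y": .., "z": .., "twist": .., "jaw": ..}, ...]. A call has 1 to 10 rows; each row is the pose to reach, as a shift and turn from the pose measured when the call began; what a row does not reach only later rows make up. A row lasts 1/12 s, in which the tool goes at most 41.7 mm and 7.16 degrees, less where a joint would pass 70% of its speed; a pose out of reach is approached as far as the arm can. A call with a gripper value outside its range is refused whole. The fingers move at their own pace and stop on an object; the grip force is fixed at half the most. Time passes only in rows, so rows that repeat a pose let the fingers close. It gives the time, the measured TCP pose, the force and the opening at its end, in the units of the state.
- bot.get_obs(): the state, without advancing time (a new reading comes with each control period).
- bot.camera(name): name is "scene" or "top"; returns (picture, depth): 384x512x3 uint8, red, green, blue; 384x512 float32, m along the optical axis (not along the pixel's ray), 0 where there is no reading.
- bot.camera_info(name): a dict with "camera_matrix" (3x3 intrinsics, pixels), "R" (3x3) and "t" (3): a world point X has camera coordinates R X + t. Camera axes: x right, y down, z forward; pixel columns grow to the right and rows downward; lengths in m; the calibration is good to about 2 mm. A picture is of the moment at which its call begins. camera_info takes no time and is no camera call.
- bot.job_done(): hands the job in, once; it reports no verdict.
The state is a dict: "clock": time; "joint_pos": joint angles; "joint_vel": joint speeds; "tau": joint torques, N m; "eef_pos": TCP position; "tool_rot": TCP orientation; "ft_force": force on the tool from outside, world axes, zero at the start; "ft_torque": the same for the moment, N m; "grip_width": finger opening in m.
Only numpy, scipy, OpenCV 4.12 (cv2) and the standard library are available. Lean on these libraries where they do the work, as an engineer would, in place of code of your own. Each camera call takes 0.05 s, during which the arm holds its last target.

## Working session

There is one attempt and no reset: what is moved stays moved. The work goes in short steps, Python scripts to look and compute and a tool call to move; the robot and the scene stay as the last step left them, time stands still between calls to the robot, and variables do not carry over. Pictures are saved under pics/ and viewed, and the job is handed in when it is done.

Besides the shell and the picture viewer there is one more tool, called after ">>>" as name(argument=value, ...) on one line, values as JSON. step_arm: Moves the arm, as the interface text tells. Its arguments: {"type":"object","properties":{"series":{"type":"array","items":{"type":"object","properties":{"x":{"type":"number"},"y":{"type":"number"},"z":{"type":"number"},"twist":{"type":"number"},"jaw":{"type":"number"}}}}},"required":["series"]}

```bash
mkdir -p pics; ls; cat > h.py <<'E'
from workcell import bot
import numpy as np, cv2
def snap(n,f):
    p,d=bot.camera(n); cv2.imwrite('pics/'+f+'.png',p[:,:,::-1]); np.save('pics/'+f+'.npy',d); return p,d
def cam(n):
    i=bot.camera_info(n); return np.array(i['camera_matrix']),np.array(i['R']),np.array(i['t'])
def world(n,u,v,d):
    K,R,t=cam(n); c=np.linalg.inv(K)@np.array([u,v,1.])*d; return R.T@(c-t)
def plane(n,u,v,z):
    K,R,t=cam(n); r=R.T@np.linalg.inv(K)@np.array([u,v,1.]); o=-R.T@t; return o+r*(z-o[2])/r[2]
def cloud(n,d):
    K,R,t=cam(n); v,u=np.mgrid[:384,:512]; c=np.stack([(u-K[0,2])/K[0,0]*d,(v-K[1,2])/K[1,1]*d,d],-1); return (c-t)@R
def proj(n,X):
    K,R,t=cam(n); c=K@(R@np.array(X)+t); return c[:2]/c[2]
E
python3 - <<'E'
from h import *
snap('scene','s0'); snap('top','t0')
for n in('scene','top'):
    K,R,t=cam(n); print(n,K[0,0],(-R.T@t).round(3),R[2].round(2))
print(bot.get_obs())
E
```

```text
pics
scene 406.2184764595862 [ 1.346 -0.219  1.441] [-0.56  0.15 -0.82]
top 378.2693125557415 [ 0.331 -0.017  1.403] [ 0.1   0.01 -0.99]
{'clock': 0.1, 'joint_pos': array([ 1.26597260e+00,  2.41322473e-01,  3.87083042e-03,  1.33516376e+00,
       -9.36474098e-06,  1.57082184e+00]), 'joint_vel': array([ 7.50857572e-05, -1.75490609e-03,  2.11890615e-03, -4.69672806e-04,
        1.33509332e-03,  5.72298077e-04]), 'tau': array([-4.90019477e-05, -3.73138154e+01,  2.53009343e+01,  1.08887174e-02,
       -2.39807952e-05,  4.34769788e-06]), 'eef_pos': array([0.14990163, 0.47642912, 0.23051406]), 'tool_rot': array([-0.41866833,  0.5706368 ,  0.41790208,  0.56960365]), 'ft_force': array([-0.09951143, -0.24439011, -0.42292273]), 'ft_torque': array([ 0.01993894, -0.01852503,  0.02915462]), 'grip_width': 0.08527255256094313}
```

View pics/s0.png

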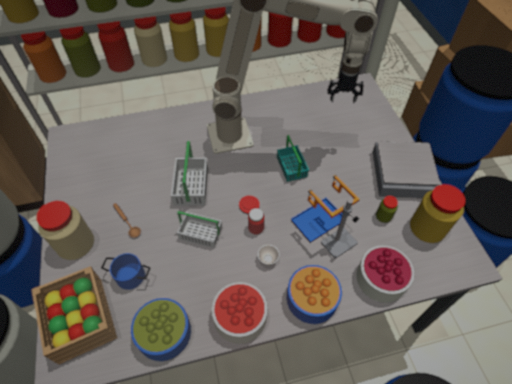

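View pics/t0.png

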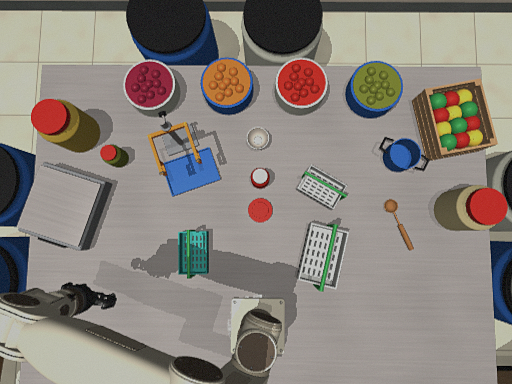

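The scene view shows a turquoise basket (292,163), a larger metal one (190,180) and the smaller metal target at (200,230). The stand is at (325,218). In the top view the target is at (322,187) and the stand at (190,170). Next I'll measure these.

```bash
python3 - <<'E'
from h import *
for n,f,boxes in(('top','t0',[(290,155,360,300),(140,105,235,205)]),('scene','s0',[(165,140,230,255),(285,170,365,260)])):
    im=cv2.imread(f'pics/{f}.png')
    o=[cv2.resize(im[b[1]:b[3],b[0]:b[2]],None,fx=5.5 if (b[3]-b[1])<105 else 4,fy=5.5 if (b[3]-b[1])<105 else 4,interpolation=cv2.INTER_CUBIC) for b in boxes]
    H=max(a.shape[0] for a in o); o=[np.pad(a,((0,H-a.shape[0]),(0,0),(0,0))) for a in o]
    q=np.hstack(o); s=min(800/q.shape[1],600/q.shape[0],1); cv2.imwrite(f'pics/z_{f}.png',cv2.resize(q,None,fx=s,fy=s)); print(q.shape,s)
    d=np.load(f'pics/{f}.npy'); P=cloud(n,d); hsv=cv2.cvtColor(im,cv2.COLOR_BGR2HSV)
    for nm,lo,hi in(('green',(50,90,40),(75,255,255)),('orange',(10,150,120),(22,255,255)),('blue',(100,150,100),(120,255,255))):
        m=cv2.inRange(hsv,lo,hi); k,l,st,c=cv2.connectedComponentsWithStats(m)
        for i in range(1,k):
            if st[i,4]>25:
                q=P[l==i]; q=q[(abs(q[:,0])<1)&(q[:,2]>-.05)]
                if len(q): print(n,nm,st[i],'med',np.median(q,0).round(3),'z5-95',np.percentile(q[:,2],[2,50,98]).round(3),'x',np.percentile(q[:,0],[1,99]).round(3),'y',np.percentile(q[:,1],[1,99]).round(3))
E
```

```text
(580, 802, 3) 0.9975062344139651
top green [430  93  17  17 211] med [ 0.799 -0.629  0.106] z5-95 [0.087 0.106 0.117] x [0.775 0.83 ] y [-0.66  -0.607]
top green [440 102  38  49 642] med [ 0.711 -0.697  0.105] z5-95 [0.087 0.105 0.116] x [0.628 0.795] y [-0.765 -0.639]
top green [302 171  45  29 126] med [ 0.497 -0.231  0.128] z5-95 [0.056 0.128 0.135] x [0.454 0.541] y [-0.296 -0.157]
top green [313 224  25  67 294] med [ 0.252 -0.225  0.173] z5-95 [0.093 0.173 0.18 ] x [0.151 0.359] y [-0.254 -0.017]
top green [187 230   8  48 154] med [0.261 0.231 0.129] z5-95 [0.086 0.129 0.134] x [0.182 0.338] y [0.11  0.237]
top orange [ 203   59   47   46 1661] med [0.868 0.118 0.093] z5-95 [0.087 0.093 0.106] x [0.791 0.949] y [0.04  0.198]
top orange [169 122  31  38 176] med [0.64  0.221 0.234] z5-95 [0.186 0.234 0.238] x [0.563 0.676] y [0.191 0.28 ]
top orange [148 131  19  41 182] med [0.59  0.321 0.234] z5-95 [0.183 0.234 0.238] x [0.522 0.649] y [0.298 0.348]
top orange [385 200  11  11  44] med [ 0.44  -0.483  0.005] z5-95 [-0.001  0.005  0.015] x [0.42  0.455] y [-0.504 -0.467]
top 
[... 1932 characters left out ...]
292  268   46   44 1585] med [0.874 0.118 0.093] z5-95 [0.086 0.093 0.105] x [0.795 0.946] y [0.045 0.194]
scene blue [323 199  12  11  42] med [0.498 0.325 0.003] z5-95 [-0.003  0.003  0.012] x [0.471 0.525] y [0.31  0.339]
scene blue [292 205  50  36 911] med [0.567 0.236 0.004] z5-95 [-0.003  0.004  0.015] x [0.5   0.637] y [0.157 0.345]
scene blue [114 266  24  15 229] med [ 0.606 -0.53   0.004] z5-95 [-0.003  0.004  0.085] x [0.577 0.669] y [-0.566 -0.484]
scene blue [292 302  44  15  77] med [0.956 0.092 0.087] z5-95 [0.082 0.087 0.094] x [0.898 0.965] y [0.033 0.166]
scene blue [134 320  54  35 122] med [ 0.941 -0.412  0.089] z5-95 [0.084 0.089 0.094] x [0.874 0.955] y [-0.501 -0.328]
```

View pics/z_t0.png

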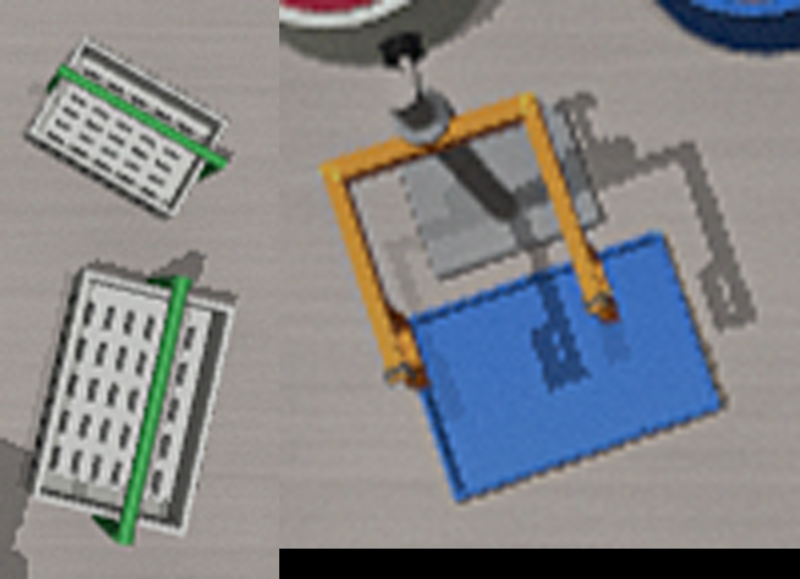

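View pics/z_s0.png

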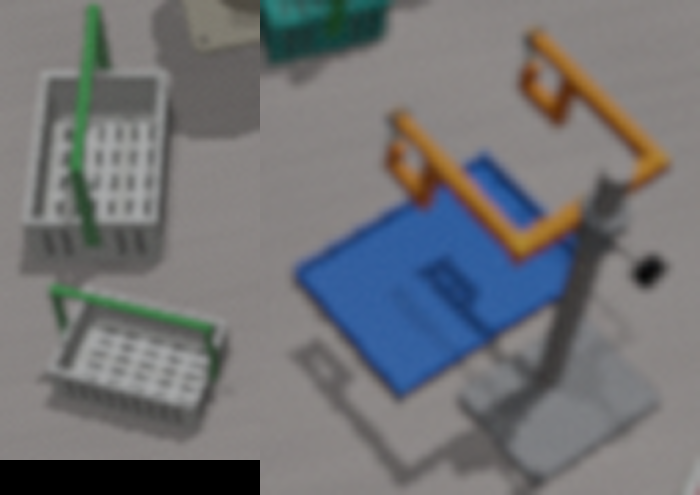

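```bash
python3 - <<'E'
from h import *
def big(m,box):
    z=np.zeros_like(m); z[box[1]:box[3],box[0]:box[2]]=m[box[1]:box[3],box[0]:box[2]]; return z
bx={'top':((140,105,235,205),(290,155,360,215)),'scene':((285,170,365,250),(165,205,230,255))}
for n,f in(('top','t0'),('scene','s0')):
    im=cv2.imread(f'pics/{f}.png'); d=np.load(f'pics/{f}.npy'); P=cloud(n,d); hsv=cv2.cvtColor(im,cv2.COLOR_BGR2HSV)
    sb,bb=bx[n]
    b=big(cv2.inRange(hsv,(100,130,60),(122,255,255)),sb); v,u=np.nonzero(b)
    X=np.array([plane(n,a,c,.014)[:2] for a,c in zip(u,v)],np.float32)
    r=cv2.minAreaRect(X*1000); print(n,'tray',r, cv2.boxPoints(r).round(0).tolist())
    o=big(cv2.inRange(hsv,(8,130,90),(25,255,255)),sb); z=P[o>0]
    z=z[(z[:,2]>.1)&(z[:,2]<.3)]
    print('roof z hist',np.histogram(z[:,2],bins=np.arange(.16,.26,.005))[0])
    top=(o>0)&(P[...,2]>.222); 
    v,u=np.nonzero(top); X=np.array([plane(n,a,c,.234)[:2] for a,c in zip(u,v)],np.float32)
    r=cv2.minAreaRect(X*1000); print('hook',len(X),r,cv2.boxPoints(r).round(0).tolist())
    Q=P[top]; print('median z',np.median(Q[:,2]))
    # basket bar
    g=big(cv2.inRange(hsv,(50,90,40),(75,255,255)),bb)
    t=(g>0)&(P[...,2]>.115)&(P[...,2]<.15); v,u=np.nonzero(t); X=np.array([plane(n,a,c,.128)[:2] for a,c in zip(u,v)],np.float32)
    r=cv2.minAreaRect(X*1000); l=cv2.fitLine(X,cv2.DIST_L2,0,.01,.01).ravel(); s=(X-l[2:])@l[:2]
    print('bar',r,'dir',np.degrees(np.arctan2(l[1],l[0])),'len',np.ptp(s),'mid',l[2:]+l[:2]*(s.max()+s.min())/2,'z',np.median(P[t][:,2]))
E
```

```text
top tray ((643.4894409179688, 231.86428833007812), (214.2078857421875, 382.2458801269531), 78.41456604003906) [[435.0, 165.0], [809.0, 89.0], [852.0, 298.0], [478.0, 375.0]]
roof z hist [  0   0   0   2  16   7   3   4   1   2   0   0   1  28 240 107   1   0
   0]
hook 377 ((595.6258544921875, 267.5919189453125), (136.25640869140625, 130.02549743652344), 19.566667556762695) [[510.0, 306.0], [553.0, 184.0], [682.0, 229.0], [638.0, 352.0]]
median z 0.23378045033775957
bar ((496.3990783691406, -226.76397705078125), (159.64479064941406, 12.491069793701172), 59.45362854003906) dir 59.741962 len 0.15968373 mid [ 0.4978588  -0.22762017] z 0.12851203755600105Traceback (most recent call last):
  File "<stdin>", line 9, in <module>
  File "h.py", line 10, in plane
    K,R,t=cam(n); r=R.T@np.linalg.inv(K)@np.array([u,v,1.]); o=-R.T@t; return o+r*(z-o[2])/r[2]
          ~~~^^^
  File "h.py", line 6, in cam
    i=bot.camera_info(n); return np.array(i['camera_matrix']),np.array(i['R']),np.array(i['t'])
ValueError: time passes only in moves, steps and waits
```

```bash
cat >> h.py <<'E'
import functools
@functools.lru_cache(None)
def cam(n):
    i=bot.camera_info(n); return np.array(i['camera_matrix']),np.array(i['R']),np.array(i['t'])
E
cat > m.py <<'E'
from h import *
def big(m,box):
    z=np.zeros_like(m); z[box[1]:box[3],box[0]:box[2]]=m[box[1]:box[3],box[0]:box[2]]
    return z
def largest(z):
    k,l,st,c=cv2.connectedComponentsWithStats(z); i=1+np.argmax(st[1:,4]); return ((l==i)*255).astype(np.uint8)
bx={'top':((140,105,235,205),(290,155,360,215)),'scene':((285,170,365,250),(165,205,230,255))}
for n,f in(('top','t0'),('scene','s0')):
    im=cv2.imread(f'pics/{f}.png'); d=np.load(f'pics/{f}.npy'); P=cloud(n,d); hsv=cv2.cvtColor(im,cv2.COLOR_BGR2HSV)
    sb,bb=bx[n]
    b=largest(big(cv2.inRange(hsv,(100,130,60),(122,255,255)),sb)); v,u=np.nonzero(b)
    X=np.array([plane(n,a,c,.010)[:2] for a,c in zip(u,v)],np.float32)
    r=cv2.minAreaRect(X*1000); print(n,'tray',r, cv2.boxPoints(r).round(0).tolist())
    o=big(cv2.inRange(hsv,(8,130,90),(25,255,255)),sb); z=P[o>0]
    z=z[(z[:,2]>.1)&(z[:,2]<.3)]
    print('roof z hist',np.histogram(z[:,2],bins=np.arange(.16,.26,.005))[0])
    top=(o>0)&(P[...,2]>.225); 
    v,u=np.nonzero(top); X=np.array([plane(n,a,c,.234)[:2] for a,c in zip(u,v)],np.float32)
    r=cv2.minAreaRect(X*1000); print('hook',len(X),r,cv2.boxPoints(r).round(0).tolist())
    Q=P[top]; print('median z',np.median(Q[:,2]))
    ang=np.radians(19.2); ex=np.array([np.cos(ang),np.sin(ang)]); S=(X-np.float32([.574,.26]))@ex
    for a in np.arange(-.08,.09,.02):
        k=(S>=a)&(S<a+.02); print(a.round(3),k.sum(),np.median(Q[k,2]).round(4) if k.any() else '',end=' | ')
    print()
    g=big(cv2.inRange(hsv,(50,90,40),(75,255,255)),bb)
    t=(g>0)&(P[...,2]>.115)&(P[...,2]<.15); v,u=np.nonzero(t); X=np.array([plane(n,a,c,.128)[:2] for a,c in zip(u,v)],np.float32)
    l=cv2.fitLine(X,cv2.DIST_L2,0,.01,.01).ravel(); s=(X-l[2:])@l[:2]
    print('bar','dir',np.degrees(np.arctan2(l[1],l[0])),'len',np.ptp(s),'mid',l[2:]+l[:2]*(s.max()+s.min())/2,'z',np.median(P[t][:,2]))
    w=big(cv2.inRange(hsv,(0,0,175),(180,40,255)),bb)&((P[...,2]>.04)&(P[...,2]<.075)).astype(np.uint8)*255
    v,u=np.nonzero(w); X=np.array([plane(n,a,c,.055)[:2] for a,c in zip(u,v)],np.float32); print('rim',len(X),cv2.minAreaRect(X*1000))
E
python3 m.py
```

```text
top tray ((556.6067504882812, 253.95315551757812), (128.50460815429688, 188.44813537597656), 19.986827850341797) [[464.0, 321.0], [528.0, 143.0], [649.0, 187.0], [585.0, 364.0]]
roof z hist [  0   0   0   2  16   7   3   4   1   2   0   0   1  28 240 107   1   0
   0]
hook 376 ((595.6258544921875, 267.5919189453125), (136.25640869140625, 130.02549743652344), 19.566667556762695) [[510.0, 306.0], [553.0, 184.0], [682.0, 229.0], [638.0, 352.0]]
median z 0.23378593403592843
-0.08 0  | -0.06 8 0.2326 | -0.04 34 0.2333 | -0.02 42 0.2332 | 0.0 40 0.234 | 0.02 40 0.2342 | 0.04 38 0.234 | 0.06 71 0.2339 | 0.08 103 0.2337 | 
bar dir 59.741962 len 0.15968373 mid [ 0.4978588  -0.22762017] z 0.12851203755600105
rim 74 ((497.8403625488281, -228.49949645996094), (148.86190795898438, 98.16993713378906), 59.8708381652832)
scene tray ((558.6658935546875, 256.1376953125), (127.24772644042969, 192.86965942382812), 19.094013214111328) [[467.0, 326.0], [530.0, 144.0], [650.0, 186.0], [587.0, 368.0]]
roof z hist [  0   0   0   6  17  17   9   8   6   2   4   4  11  41 128  39   0   0
   0]
hook 208 ((601.8
[... 232 characters left out ...]
2 23 0.232 | 0.0 25 0.2311 | 0.02 28 0.2337 | 0.04 22 0.2322 | 0.06 26 0.2324 | 0.08 63 0.2332 | 
bar dir 59.73965 len 0.1578663 mid [ 0.50207627 -0.22571957] z 0.1273157922108464Traceback (most recent call last):
  File "m.py", line 30, in <module>
    v,u=np.nonzero(w); X=np.array([plane(n,a,c,.055)[:2] for a,c in zip(u,v)],np.float32); print('rim',len(X),cv2.minAreaRect(X*1000))
                                                                                                              ~~~~~~~~~~~~~~~^^^^^^^^
cv2.error: OpenCV(4.12.0) /io/opencv/modules/imgproc/src/convhull.cpp:143: error: (-215:Assertion failed) total >= 0 && (depth == CV_32F || depth == CV_32S) in function 'convexHull'
```

```bash
python3 - <<'E'
from h import *
from scipy.spatial.transform import Rotation as R
o=bot.get_obs(); print(o['clock']); M=R.from_quat(o['tool_rot']).as_matrix(); print(M.round(3)); print('jaw yaw',np.degrees(np.arctan2(M[1,2],M[0,2])))
a=np.radians(19.6); ex=np.array([np.cos(a),np.sin(a)]); ey=np.array([-ex[1],ex[0]]); O=np.array([.5575,.2545])
for x,y in((0,.06),(-.005,.06),(-.06,0),(0,0)): print(x,y,(O+x*ex+y*ey).round(4),'from tcp',((O+x*ex+y*ey-o['eef_pos'][:2])*100).round(2))
E
```

```text
0.1
[[-0.001 -0.954  0.3  ]
 [-0.002  0.3    0.954]
 [-1.    -0.    -0.002]]
jaw yaw 72.53342493384176
0 0.06 [0.5374 0.311 ] from tcp [ 38.75 -16.54]
-0.005 0.06 [0.5327 0.3093] from tcp [ 38.28 -16.71]
-0.06 0 [0.501  0.2344] from tcp [ 35.11 -24.21]
0 0 [0.5575 0.2545] from tcp [ 40.76 -22.19]
```

>>> step_arm(series=[{"x": 3, "y": -1.5, "z": 3, "twist": -6, "jaw": 0}, {"x": 6, "y": -3, "z": 5, "twist": -12, "jaw": 0}, {"x": 10, "y": -5, "z": 5, "twist": -18, "jaw": 0}, {"x": 14, "y": -6.5, "z": 5, "twist": -24, "jaw": 0}, {"x": 18, "y": -8, "z": 5, "twist": -30, "jaw": 0}, {"x": 22, "y": -9.5, "z": 5, "twist": -36, "jaw": 0}, {"x": 26, "y": -11.5, "z": 5, "twist": -42, "jaw": 0}, {"x": 30, "y": -13, "z": 5, "twist": -48, "jaw": 0}, {"x": 34, "y": -15, "z": 5, "twist": -52.9, "jaw": 0}, {"x": 37, "y": -16.3, "z": 5, "twist": -52.9, "jaw": 0}])

```text
clock: 0.93
eef_pos: [0.5172, 0.3138, 0.2799]
tool_rot: [-0.12, 0.698, 0.119, 0.696]
ft_force: [-0.0, 0.7, 0.3]
grip_width: 0.0001
```

>>> step_arm(series=[{"x": 1.3, "y": -0.4, "z": 0, "jaw": 0}, {"x": 1.3, "y": -0.4, "z": 0, "jaw": 0}, {"x": 1.3, "y": -0.4, "z": 0, "jaw": 0}])

```text
$.series[0]: bad value
```

>>> step_arm(series=[{"x": 1.3, "y": -0.4, "z": 0, "twist": 0, "jaw": 0}, {"x": 1.5, "y": -0.4, "z": -1, "twist": 0, "jaw": 0}, {"x": 1.5, "y": -0.4, "z": -2, "twist": 0, "jaw": 0}, {"x": 1.5, "y": -0.4, "z": -2.5, "twist": 0, "jaw": 0}, {"x": 1.5, "y": -0.4, "z": -3, "twist": 0, "jaw": 0}, {"x": 1.5, "y": -0.4, "z": -3.3, "twist": 0, "jaw": 0}, {"x": 1.5, "y": -0.4, "z": -3.3, "twist": 0, "jaw": 0}])

```text
clock: 1.52
eef_pos: [0.5311, 0.3102, 0.2463]
tool_rot: [-0.12, 0.698, 0.12, 0.695]
ft_force: [-0.0, -0.3, 1.0]
grip_width: 0.0001
```

>>> step_arm(series=[{"x": 0, "y": 0, "z": -0.2, "twist": 0, "jaw": 0}, {"x": 0, "y": 0, "z": -0.4, "twist": 0, "jaw": 0}, {"x": 0, "y": 0, "z": -0.6, "twist": 0, "jaw": 0}, {"x": 0, "y": 0, "z": -0.75, "twist": 0, "jaw": 0}, {"x": 0, "y": 0, "z": -0.75, "twist": 0, "jaw": 0}])

```text
clock: 1.93
eef_pos: [0.531, 0.3102, 0.2385]
tool_rot: [-0.12, 0.698, 0.12, 0.695]
ft_force: [-0.1, 0.5, -0.5]
grip_width: 0.0003
```

>>> step_arm(series=[{"x": 0, "y": 0, "z": -0.1, "twist": 0, "jaw": 0}, {"x": 0, "y": 0, "z": -0.2, "twist": 0, "jaw": 0}, {"x": 0, "y": 0, "z": -0.2, "twist": 0, "jaw": 0}])

```text
clock: 2.18
eef_pos: [0.531, 0.3101, 0.2363]
tool_rot: [-0.12, 0.699, 0.12, 0.695]
ft_force: [0.1, -0.0, 0.2]
grip_width: 0.0003
```

>>> step_arm(series=[{"x": 0, "y": 0, "z": -0.1, "twist": 0, "jaw": 0}, {"x": 0, "y": 0, "z": -0.2, "twist": 0, "jaw": 0}, {"x": 0, "y": 0, "z": -0.2, "twist": 0, "jaw": 0}])

```text
clock: 2.43
eef_pos: [0.531, 0.3101, 0.2342]
tool_rot: [-0.12, 0.699, 0.12, 0.695]
ft_force: [0.7, 0.7, -0.0]
grip_width: -0.0
```

>>> step_arm(series=[{"x": 0, "y": 0, "z": -0.1, "twist": 0, "jaw": 0}, {"x": 0, "y": 0, "z": -0.1, "twist": 0, "jaw": 0}])

```text
clock: 2.6
eef_pos: [0.5311, 0.3101, 0.2341]
tool_rot: [-0.12, 0.698, 0.12, 0.696]
ft_force: [-1.4, -0.6, 3.8]
grip_width: 0.0
```

>>> step_arm(series=[{"x": 0, "y": 0, "z": -0.1, "twist": 0, "jaw": 0}, {"x": 0, "y": 0, "z": -0.1, "twist": 0, "jaw": 0}])

```text
clock: 2.77
eef_pos: [0.5311, 0.3102, 0.2341]
tool_rot: [-0.12, 0.698, 0.12, 0.696]
ft_force: [-2.3, -0.0, 5.2]
grip_width: -0.0001
```

>>> step_arm(series=[{"x": 0, "y": 0, "z": -0.1, "twist": 0, "jaw": 0}, {"x": 0, "y": 0, "z": -0.1, "twist": 0, "jaw": 0}])

```text
clock: 2.93
eef_pos: [0.5311, 0.3101, 0.2341]
tool_rot: [-0.12, 0.697, 0.12, 0.696]
ft_force: [-2.1, -0.8, 5.1]
grip_width: -0.0001
```

>>> step_arm(series=[{"x": 0, "y": 0, "z": 3, "twist": 0, "jaw": 0}, {"x": 0, "y": -4, "z": 4, "twist": -5, "jaw": 0}, {"x": 0, "y": -8, "z": 4, "twist": -10, "jaw": 2}, {"x": -0.5, "y": -12, "z": 4, "twist": -15, "jaw": 5}, {"x": -1, "y": -16, "z": 4, "twist": -20, "jaw": 5}, {"x": -1, "y": -20, "z": 4, "twist": -25, "jaw": 5}, {"x": -1.5, "y": -24, "z": 4, "twist": -30, "jaw": 5}, {"x": -2, "y": -28, "z": 4, "twist": -35, "jaw": 5}, {"x": -2, "y": -32, "z": 4, "twist": -40, "jaw": 5}, {"x": -2.5, "y": -36, "z": 4, "twist": -45, "jaw": 5}])

```text
clock: 3.77
eef_pos: [0.506, -0.0517, 0.2739]
tool_rot: [0.157, 0.69, -0.157, 0.689]
ft_force: [1.5, -0.5, 0.3]
grip_width: 0.05
```

```bash
cat > st.py <<'E'
from h import *
from scipy.spatial.transform import Rotation as R
o=bot.get_obs(); M=R.from_quat(o['tool_rot']).as_matrix(); y=np.degrees(np.arctan2(M[1,2],M[0,2])); T=np.array([.4995,-.2267])
print(o['clock'],o['eef_pos'].round(4),'yaw',y.round(2),o['ft_force'].round(1),o['grip_width'].round(4),'joints',o['joint_pos'].round(2)); 
E
python3 st.py
```

```text
Traceback (most recent call last):
  File "st.py", line 4, in <module>
    print(o['clock'],o['eef_pos'].round(4),'yaw',y.round(2),o['ft_force'].round(1),o['grip_width'].round(4),'joints',o['joint_pos'].round(2));
                                                                                   ^^^^^^^^^^^^^^^^^^^^^
AttributeError: 'float' object has no attribute 'round'
```

>>> step_arm(series=[{"x": -0.2, "y": -4, "z": 0, "twist": -4, "jaw": 5}, {"x": -0.3, "y": -8, "z": 0, "twist": -4.7, "jaw": 5}, {"x": -0.5, "y": -12, "z": 0, "twist": -4.7, "jaw": 5}, {"x": -0.65, "y": -15.5, "z": 0, "twist": -4.7, "jaw": 5}, {"x": -0.65, "y": -17.5, "z": -2, "twist": -4.7, "jaw": 5}, {"x": -0.65, "y": -17.5, "z": -5, "twist": -4.7, "jaw": 5}, {"x": -0.65, "y": -17.5, "z": -8, "twist": -4.7, "jaw": 5}, {"x": -0.65, "y": -17.5, "z": -11, "twist": -4.7, "jaw": 5}, {"x": -0.65, "y": -17.5, "z": -11, "twist": -4.7, "jaw": 5}, {"x": -0.65, "y": -17.5, "z": -11, "twist": -4.7, "jaw": 5}])

```text
clock: 4.6
eef_pos: [0.4981, -0.2261, 0.1624]
tool_rot: [0.186, 0.684, -0.185, 0.68]
ft_force: [0.1, 0.9, 0.8]
grip_width: 0.0501
```

```bash
sed -i "s/o\['grip_width'\].round(4)/o['grip_width']/" st.py; python3 st.py; python3 - <<'E'
from h import *
for n in('scene','top'):
    p,d=snap(n,n+'1'); u,v=proj(n,[.5,-.22,.12]).astype(int); c=p[max(v-45,0):v+45,max(u-60,0):u+60,::-1]; cv2.imwrite(f'pics/{n}1z.png',cv2.resize(c,None,fx=6,fy=6,interpolation=cv2.INTER_CUBIC))
E
```

```text
4.6 [ 0.4981 -0.2261  0.1624] yaw -30.41 [0.1 0.9 0.8] 0.05014978184351393 joints [-0.43  0.38  0.01  1.21  0.    1.68]
```

View pics/scene1z.png

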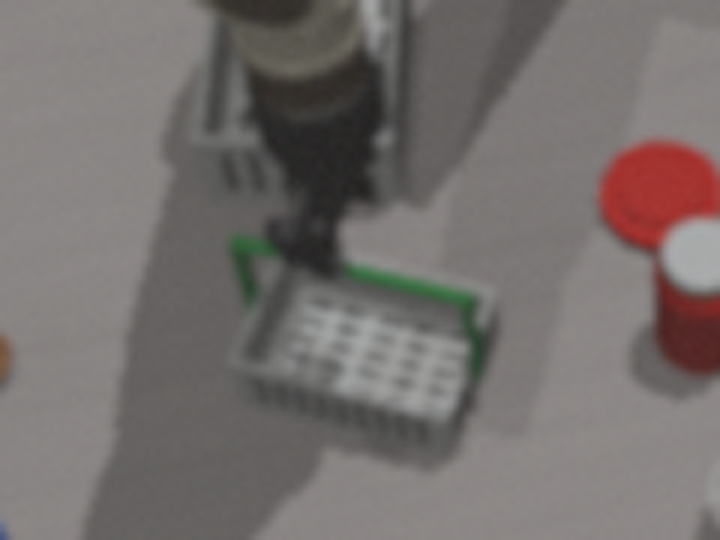

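View pics/top1z.png

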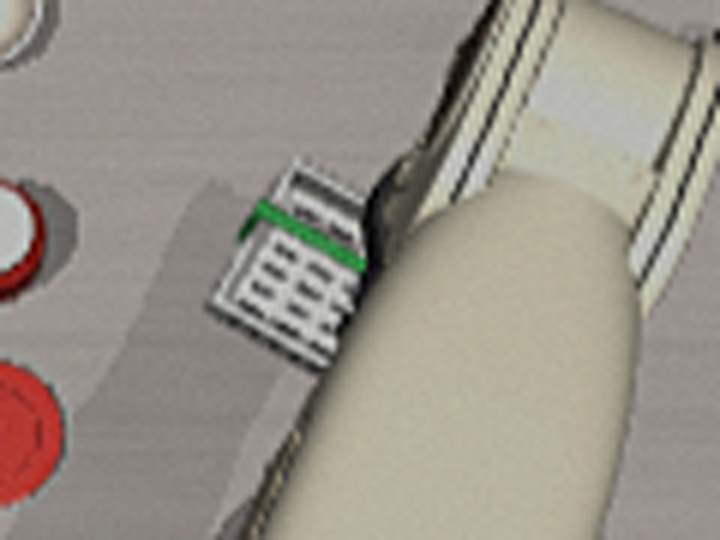

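The fingers stand over the bar in both views (scene crop (310,260)), so I'm going down to grip.

>>> step_arm(series=[{"x": 0.1, "y": 0, "z": -2, "twist": 0, "jaw": 5}, {"x": 0.1, "y": 0, "z": -4, "twist": 0, "jaw": 5}, {"x": 0.1, "y": 0, "z": -5.2, "twist": 0, "jaw": 5}, {"x": 0.1, "y": 0, "z": -5.6, "twist": 0, "jaw": 5}, {"x": 0.1, "y": 0, "z": -5.6, "twist": 0, "jaw": 5}])

```text
clock: 5.12
eef_pos: [0.5024, -0.2272, 0.1108]
tool_rot: [0.185, 0.681, -0.185, 0.684]
ft_force: [0.3, 0.3, -0.8]
grip_width: 0.0501
```

>>> step_arm(series=[{"x": 0, "y": 0, "z": 0, "twist": 0, "jaw": 3}, {"x": 0, "y": 0, "z": 0, "twist": 0, "jaw": 2}, {"x": 0, "y": 0, "z": 0, "twist": 0, "jaw": 1.2}, {"x": 0, "y": 0, "z": 0, "twist": 0, "jaw": 0.3}, {"x": 0, "y": 0, "z": 0, "twist": 0, "jaw": 0.3}, {"x": 0, "y": 0, "z": 0, "twist": 0, "jaw": 0.3}, {"x": 0, "y": 0, "z": 0, "twist": 0, "jaw": 0}, {"x": 0, "y": 0, "z": 0, "twist": 0, "jaw": 0}])

```text
clock: 5.78
eef_pos: [0.5027, -0.2272, 0.1122]
tool_rot: [0.185, 0.681, -0.185, 0.684]
ft_force: [-3.0, 1.2, 6.7]
grip_width: 0.0081
```

```bash
python3 st.py; python3 - <<'E'
from h import *
from scipy.spatial.transform import Rotation as R
o=bot.get_obs(); print(R.from_quat(o['tool_rot']).as_matrix().round(3),o['tau'].round(1),o['ft_torque'],o['joint_vel'].round(3))
for n in('scene',):
    p,d=snap(n,n+'2'); u,v=proj(n,[.5,-.22,.12]).astype(int); c=p[max(v-35,0):v+35,max(u-45,0):u+45,::-1]; cv2.imwrite(f'pics/{n}2z.png',cv2.resize(c,None,fx=8,fy=8,interpolation=cv2.INTER_CUBIC))
E
python3 st.py
```

```text
5.7833 [ 0.5027 -0.2272  0.1122] yaw -30.35 [-3.   1.2  6.7] 0.00806349077654129 joints [-0.42  0.42 -0.07  1.08  0.    1.68]
[[ 0.005  0.505  0.863]
 [-0.001  0.863 -0.505]
 [-1.     0.001  0.005]] [ -0.3 -40.3  22.6  -1.1  -0.1   0. ] [0.3270934  0.43511718 0.02635249] [ 0.    -0.     0.    -0.    -0.003  0.   ]
5.8333 [ 0.5027 -0.2271  0.1122] yaw -30.35 [-2.1  1.8  6.3] 0.007848874269116507 joints [-0.42  0.42 -0.07  1.08  0.    1.68]
```

View pics/scene2z.png

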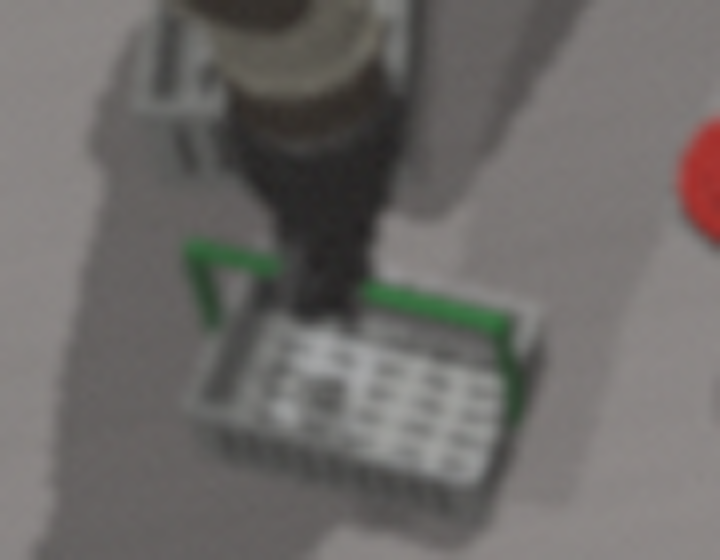

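Gripping too near the fingertips (the arm lagged its target by 5 mm), so I'll reopen, go lower and grip again.

>>> step_arm(series=[{"x": 0, "y": 0, "z": 0, "twist": 0, "jaw": 3}, {"x": 0, "y": 0, "z": 0, "twist": 0, "jaw": 4}, {"x": -0.3, "y": 0.05, "z": -0.3, "twist": 0, "jaw": 4}, {"x": -0.3, "y": 0.05, "z": -0.6, "twist": 0, "jaw": 4}, {"x": -0.3, "y": 0.05, "z": -0.6, "twist": 0, "jaw": 4}, {"x": -0.3, "y": 0.05, "z": -0.6, "twist": 0, "jaw": 4}, {"x": -0.3, "y": 0.05, "z": -0.6, "twist": 0, "jaw": 4}])

```text
clock: 6.42
eef_pos: [0.4996, -0.2267, 0.106]
tool_rot: [0.185, 0.681, -0.185, 0.684]
ft_force: [-0.9, -0.5, -0.2]
grip_width: 0.0402
```

```bash
python3 - <<'E'
from h import *
for n in('scene',):
    p,d=snap(n,n+'3'); u,v=proj(n,[.5,-.22,.12]).astype(int); c=p[max(v-35,0):v+35,max(u-45,0):u+45,::-1]; cv2.imwrite(f'pics/{n}3z.png',cv2.resize(c,None,fx=8,fy=8,interpolation=cv2.INTER_CUBIC))
    P=cloud(n,d); im=p[:,:,::-1].copy(); g=cv2.inRange(cv2.cvtColor(im,cv2.COLOR_BGR2HSV),(50,90,40),(75,255,255))
    t=(g>0)&(P[...,2]>.115)&(P[...,2]<.16)&(abs(P[...,0]-.5)<.1)&(abs(P[...,1]+.22)<.1)
    v,u=np.nonzero(t); X=np.array([plane(n,a,c,.128)[:2] for a,c in zip(u,v)],np.float32)
    l=cv2.fitLine(X,cv2.DIST_L2,0,.01,.01).ravel(); s=(X-l[2:])@l[:2]
    print('bar','dir',np.degrees(np.arctan2(l[1],l[0])),'len',np.ptp(s),'mid',l[2:]+l[:2]*(s.max()+s.min())/2,'z',np.median(P[t][:,2]))
E
python3 st.py
```

```text
bar dir 59.873707 len 0.15786344 mid [ 0.50223523 -0.2258138 ] z 0.1272669591183979
6.4667 [ 0.4997 -0.2267  0.1061] yaw -30.36 [0.1 0.8 0.6] 0.04007351404583885 joints [-0.43  0.42 -0.08  1.07  0.    1.67]
```

View pics/scene3z.png

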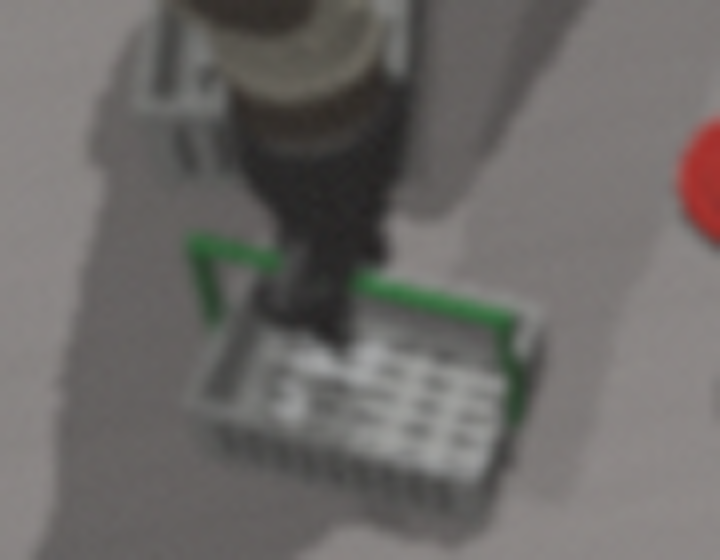

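>>> step_arm(series=[{"x": 0, "y": 0, "z": 0, "twist": 0, "jaw": 2}, {"x": 0, "y": 0, "z": 0, "twist": 0, "jaw": 1.2}, {"x": 0, "y": 0, "z": 0, "twist": 0, "jaw": 0}, {"x": 0, "y": 0, "z": 0, "twist": 0, "jaw": 0}, {"x": 0, "y": 0, "z": 0, "twist": 0, "jaw": 0}, {"x": 0, "y": 0, "z": 0, "twist": 0, "jaw": 0}])

```text
clock: 6.97
eef_pos: [0.4995, -0.2265, 0.1062]
tool_rot: [0.185, 0.681, -0.185, 0.684]
ft_force: [-1.1, 1.0, 1.9]
grip_width: 0.0082
```

>>> step_arm(series=[{"x": 0, "y": 0, "z": 0.5, "twist": 0, "jaw": 0}, {"x": 0, "y": 0, "z": 1, "twist": 0, "jaw": 0}, {"x": 0, "y": 0, "z": 2, "twist": 0, "jaw": 0}, {"x": 0, "y": 0, "z": 3, "twist": 0, "jaw": 0}, {"x": 0, "y": 0, "z": 3, "twist": 0, "jaw": 0}, {"x": 0, "y": 0, "z": 3, "twist": 0, "jaw": 0}])

```text
clock: 7.47
eef_pos: [0.5005, -0.227, 0.1375]
tool_rot: [0.185, 0.68, -0.185, 0.685]
ft_force: [-0.5, -0.5, -3.2]
grip_width: 0.0083
```

>>> step_arm(series=[{"x": 0, "y": 0, "z": 2, "twist": 0, "jaw": 0}, {"x": 0, "y": 0, "z": 4, "twist": 0, "jaw": 0}, {"x": 0, "y": 0, "z": 6, "twist": 0, "jaw": 0}, {"x": 0, "y": 0, "z": 8, "twist": 0, "jaw": 0}, {"x": -0.1, "y": 1, "z": 10, "twist": 1, "jaw": 0}, {"x": -0.2, "y": 2.5, "z": 12, "twist": 2.5, "jaw": 0}, {"x": -0.3, "y": 4.5, "z": 12.5, "twist": 4.5, "jaw": 0}, {"x": -0.4, "y": 7, "z": 12.5, "twist": 7, "jaw": 0}, {"x": -0.4, "y": 9.5, "z": 12.5, "twist": 10, "jaw": 0}, {"x": -0.5, "y": 12, "z": 12.5, "twist": 13, "jaw": 0}])

```text
clock: 8.3
eef_pos: [0.4952, -0.1061, 0.2624]
tool_rot: [0.106, 0.697, -0.106, 0.702]
ft_force: [0.7, -0.1, -3.5]
grip_width: 0.0077
```

```bash
python3 st.py
```

```text
8.3 [ 0.4952 -0.1061  0.2624] yaw -17.24 [ 0.7 -0.1 -3.5] 0.0076816694709001005 joints [-0.21  0.24  0.08  1.41  0.    1.66]
```

>>> step_arm(series=[{"x": 0, "y": 2.5, "z": 0, "twist": 3, "jaw": 0}, {"x": 0, "y": 5, "z": 0, "twist": 6, "jaw": 0}, {"x": 0, "y": 8, "z": 0, "twist": 9, "jaw": 0}, {"x": 0, "y": 11, "z": 0, "twist": 12, "jaw": 0}, {"x": 0, "y": 14, "z": 0, "twist": 15.5, "jaw": 0}, {"x": 0, "y": 17, "z": 0, "twist": 19, "jaw": 0}, {"x": 0, "y": 20, "z": 0, "twist": 22.5, "jaw": 0}, {"x": 0, "y": 23, "z": 0, "twist": 26, "jaw": 0}, {"x": 0, "y": 25.5, "z": 0, "twist": 29, "jaw": 0}, {"x": 0, "y": 27, "z": 0, "twist": 31, "jaw": 0}])

```text
clock: 9.13
eef_pos: [0.4947, 0.1667, 0.2619]
tool_rot: [-0.085, 0.7, 0.088, 0.704]
ft_force: [-0.2, 0.8, -2.7]
grip_width: 0.0079
```

```bash
python3 st.py
```

```text
9.1333 [0.4947 0.1667 0.2619] yaw 14.04 [-0.2  0.8 -2.7] 0.007908309770119363 joints [0.32 0.27 0.12 1.42 0.   1.65]
```

>>> step_arm(series=[{"x": -0.1, "y": 1.5, "z": 0, "twist": 1.5, "jaw": 0}, {"x": -0.2, "y": 3, "z": 0, "twist": 3, "jaw": 0}, {"x": -0.3, "y": 4.5, "z": 0, "twist": 4.5, "jaw": 0}, {"x": -0.3, "y": 5.7, "z": 0, "twist": 5.6, "jaw": 0}, {"x": -0.3, "y": 6.4, "z": 0, "twist": 5.6, "jaw": 0}, {"x": -0.3, "y": 6.4, "z": 0, "twist": 5.6, "jaw": 0}, {"x": -0.3, "y": 6.4, "z": 0, "twist": 5.6, "jaw": 0}, {"x": -0.3, "y": 6.4, "z": 0, "twist": 5.6, "jaw": 0}])

```text
clock: 9.8
eef_pos: [0.4916, 0.2302, 0.2617]
tool_rot: [-0.119, 0.695, 0.122, 0.699]
ft_force: [-0.8, 0.0, -3.6]
grip_width: 0.008
```

```bash
cat > look.py <<'E'
from h import *
import sys
f=sys.argv[1]
for n in('scene','top'):
    p,d=snap(n,n+f); u,v=proj(n,[.54,.24,.2]).astype(int); c=p[max(v-50,0):v+50,max(u-50,0):u+65,::-1]; cv2.imwrite(f'pics/{n}{f}z.png',cv2.resize(c,None,fx=6,fy=6,interpolation=cv2.INTER_CUBIC))
    P=cloud(n,d); im=p[:,:,::-1].copy(); g=cv2.inRange(cv2.cvtColor(im,cv2.COLOR_BGR2HSV),(50,90,40),(75,255,255))
    t=(g>0)&(P[...,2]>.17)&(P[...,2]<.32)&(abs(P[...,0]-.53)<.15)&(abs(P[...,1]-.25)<.15)
    q=P[t]; q=q[q[:,2]>np.percentile(q[:,2],97)-.022] if len(q)>8 else q
    if len(q)<5: print(n,'few');continue
    l=cv2.fitLine(q.astype(np.float32),cv2.DIST_HUBER,0,.01,.01).ravel(); s=(q-l[3:])@l[:3]
    print(n,len(q),'dir',l[:3].round(3),np.degrees(np.arctan2(l[1],l[0])).round(1)%180,'span',np.ptp(s).round(3),'mid',(l[3:]+l[:3]*(s.max()+s.min())/2).round(4))
E
python3 look.py 4; python3 st.py
```

```text
scene 5 dir [ 0.819 -0.355  0.451] 156.6 span 0.01 mid [0.5079 0.2439 0.3167]
top 66 dir [-0.312  0.949  0.041] 108.2 span 0.067 mid [0.508  0.1825 0.2842]
9.9 [0.4916 0.23   0.2619] yaw 19.59 [-2.2 -0.1 -3.5] 0.008603139621626444 joints [0.44 0.31 0.18 1.43 0.   1.67]
```

View pics/scene4z.png

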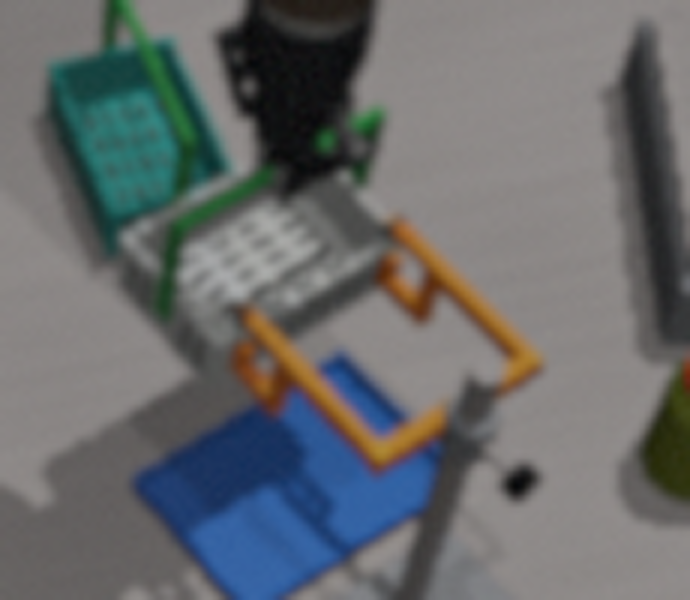

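View pics/top4z.png

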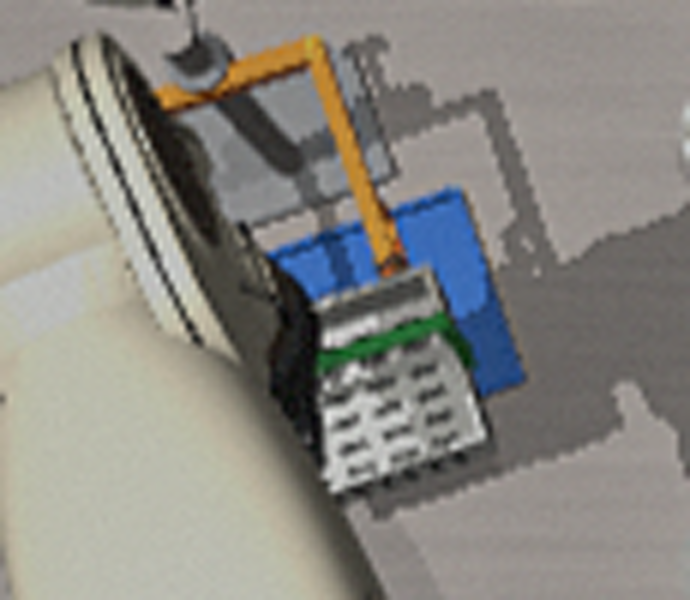

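```bash
python3 - <<'E'
from h import *
u,v=proj('scene',[.54,.24,.2]).astype(int)
a=np.radians(19.6); ex=np.array([np.cos(a),np.sin(a)]); ey=np.array([-ex[1],ex[0]]); O=np.array([.5575,.2545])
for c in((168,217),(383,112)):
    w=plane('scene',u-50+c[0]/6,v-50+c[1]/6,.283)[:2]; print(w,'stand xy',(w-O)@ex,(w-O)@ey)
w=np.array([.4916,.2302]);print((w-O)@ex,(w-O)@ey)
E
```

```text
[0.51543762 0.15222646] stand xy -0.07393300162797983 -0.08223766058672759
[0.46962952 0.30673082] stand xy -0.06525813155489417 0.07868072871426236
-0.07023305928361406 -0.0007857376561895141
```

>>> step_arm(series=[{"x": 0, "y": 0, "z": -1, "twist": 0, "jaw": 0}, {"x": 0, "y": 0, "z": -2.5, "twist": 0, "jaw": 0}, {"x": 0, "y": 0.05, "z": -4, "twist": 0, "jaw": 0}, {"x": 0, "y": 0.05, "z": -5.5, "twist": 0, "jaw": 0}, {"x": 0, "y": 0.05, "z": -6.4, "twist": 0, "jaw": 0}, {"x": 0, "y": 0.05, "z": -6.7, "twist": 0, "jaw": 0}, {"x": 0, "y": 0.05, "z": -6.7, "twist": 0, "jaw": 0}, {"x": 0, "y": 0.05, "z": -6.7, "twist": 0, "jaw": 0}, {"x": 0, "y": 0.05, "z": -6.7, "twist": 0, "jaw": 0}])

```text
clock: 10.65
eef_pos: [0.4924, 0.2308, 0.1959]
tool_rot: [-0.119, 0.694, 0.122, 0.699]
ft_force: [0.4, 0.1, -2.1]
grip_width: 0.0081
```

```bash
python3 look.py 5; python3 st.py
```

```text
scene few
top 48 dir [-0.309  0.951  0.009] 108.0 span 0.063 mid [0.5087 0.1812 0.219 ]
10.75 [0.4923 0.2308 0.1959] yaw 19.58 [-0.  -0.1 -3. ] 0.0076279587670242 joints [0.44 0.34 0.04 1.27 0.   1.67]
```

View pics/scene5z.png

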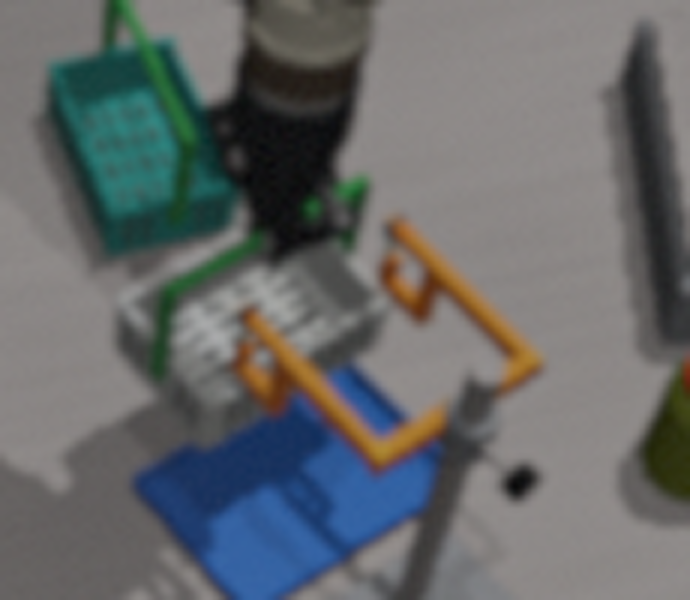

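>>> step_arm(series=[{"x": 0.94, "y": 0.33, "z": 0, "twist": 0.5, "jaw": 0}, {"x": 1.9, "y": 0.67, "z": 0, "twist": 1, "jaw": 0}, {"x": 2.8, "y": 1.0, "z": 0, "twist": 1, "jaw": 0}, {"x": 3.3, "y": 1.17, "z": 0, "twist": 1, "jaw": 0}, {"x": 3.7, "y": 1.3, "z": 0, "twist": 1, "jaw": 0}, {"x": 3.9, "y": 1.4, "z": 0, "twist": 1, "jaw": 0}])

```text
clock: 11.25
eef_pos: [0.5317, 0.2449, 0.196]
tool_rot: [-0.125, 0.693, 0.128, 0.698]
ft_force: [-0.8, -1.2, -3.2]
grip_width: 0.008
```

```bash
python3 st.py
```

```text
11.25 [0.5317 0.2449 0.196 ] yaw 20.57 [-0.8 -1.2 -3.2] 0.008039603005788641 joints [0.43 0.42 0.17 1.31 0.   1.64]
```

Bar front is now about at the keepers (stand x ≈ -27 mm). Pushing in slowly.

>>> step_arm(series=[{"x": 0.4, "y": 0.14, "z": 0, "twist": 0, "jaw": 0}, {"x": 0.8, "y": 0.28, "z": 0, "twist": 0, "jaw": 0}, {"x": 1.2, "y": 0.43, "z": 0, "twist": 0, "jaw": 0}, {"x": 1.2, "y": 0.43, "z": 0, "twist": 0, "jaw": 0}])

```text
clock: 11.58
eef_pos: [0.542, 0.2485, 0.1947]
tool_rot: [-0.125, 0.695, 0.128, 0.697]
ft_force: [-5.0, -1.5, -4.9]
grip_width: 0.0079
```

>>> step_arm(series=[{"x": 0.4, "y": 0.14, "z": 0, "twist": 0, "jaw": 0}, {"x": 0.8, "y": 0.28, "z": 0, "twist": 0, "jaw": 0}, {"x": 0.8, "y": 0.28, "z": 0, "twist": 0, "jaw": 0}])

```text
clock: 11.83
eef_pos: [0.5488, 0.2509, 0.1933]
tool_rot: [-0.125, 0.696, 0.127, 0.695]
ft_force: [-3.7, -1.3, -5.8]
grip_width: 0.0079
```

```bash
python3 look.py 6; python3 st.py
```

```text
scene few
top 45 dir [-0.34  0.94  0.03] 109.9 span 0.071 mid [0.5648 0.2052 0.2174]
11.9333 [0.5491 0.251  0.1936] yaw 20.59 [-3.4 -1.8 -6.9] 0.007741937701258085 joints [0.43 0.46 0.23 1.34 0.   1.64]
```

View pics/scene6z.png

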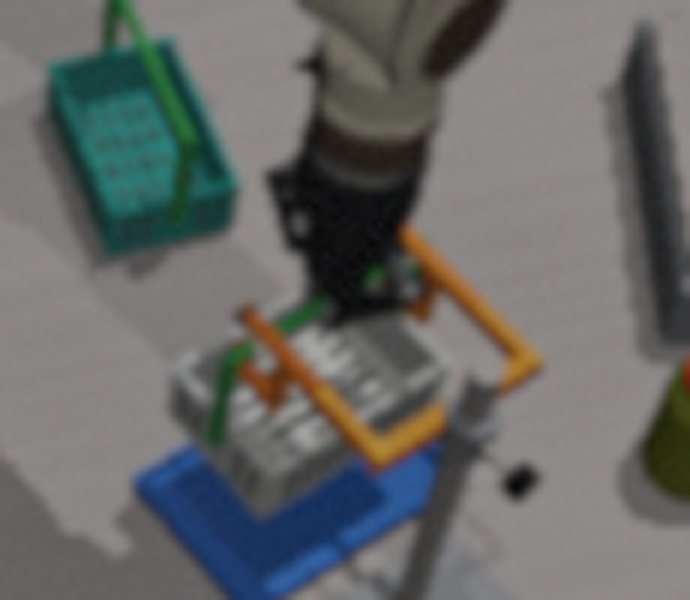

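View pics/top6z.png

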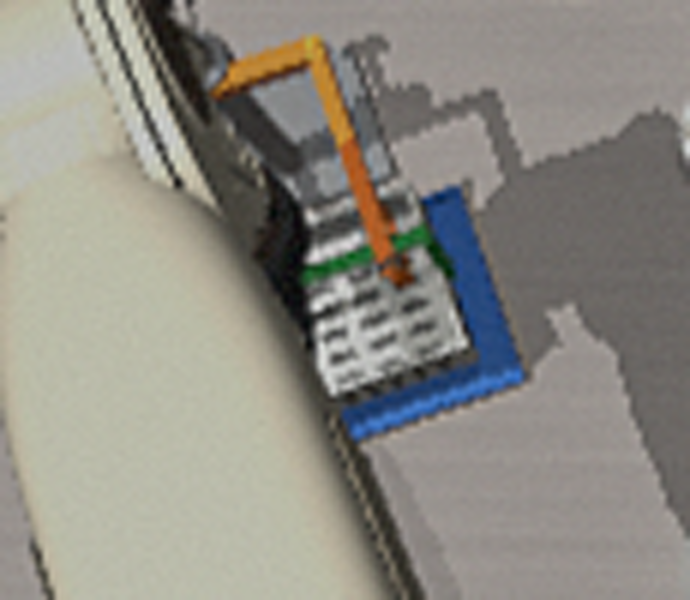

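>>> step_arm(series=[{"x": 0.5, "y": 0.18, "z": 0.1, "twist": 0, "jaw": 0}, {"x": 0.9, "y": 0.32, "z": 0.1, "twist": 0, "jaw": 0}, {"x": 1.05, "y": 0.37, "z": 0.1, "twist": 0, "jaw": 0}, {"x": 1.05, "y": 0.37, "z": 0.1, "twist": 0, "jaw": 0}, {"x": 1.05, "y": 0.37, "z": 0, "twist": 0, "jaw": 0}])

```text
clock: 12.35
eef_pos: [0.5603, 0.255, 0.1937]
tool_rot: [-0.125, 0.695, 0.127, 0.696]
ft_force: [-1.4, -1.0, -6.7]
grip_width: 0.0077
```

```bash
python3 st.py
```

```text
12.35 [0.5603 0.255  0.1937] yaw 20.58 [-1.4 -1.  -6.7] 0.007727340951395108 joints [0.43 0.49 0.27 1.35 0.   1.64]
```

>>> step_arm(series=[{"x": -0.1, "y": 0, "z": -0.4, "twist": 0, "jaw": 0}, {"x": -0.2, "y": -0.05, "z": -0.8, "twist": 0, "jaw": 0}, {"x": -0.2, "y": -0.05, "z": -1.2, "twist": 0, "jaw": 0}, {"x": -0.2, "y": -0.05, "z": -1.6, "twist": 0, "jaw": 0}, {"x": -0.2, "y": -0.05, "z": -1.8, "twist": 0, "jaw": 0}, {"x": -0.2, "y": -0.05, "z": -1.8, "twist": 0, "jaw": 0}])

```text
clock: 12.85
eef_pos: [0.5581, 0.2544, 0.1753]
tool_rot: [-0.125, 0.695, 0.127, 0.696]
ft_force: [0.2, 0.4, -3.3]
grip_width: 0.0079
```

>>> step_arm(series=[{"x": 0, "y": 0, "z": -0.1, "twist": 0, "jaw": 0}, {"x": 0, "y": 0, "z": -0.2, "twist": 0, "jaw": 0}, {"x": 0, "y": 0, "z": -0.2, "twist": 0, "jaw": 0}])

```text
clock: 13.1
eef_pos: [0.5581, 0.2544, 0.1732]
tool_rot: [-0.125, 0.695, 0.127, 0.696]
ft_force: [-0.9, 0.8, -2.7]
grip_width: 0.0083
```

>>> step_arm(series=[{"x": 0, "y": 0, "z": -0.1, "twist": 0, "jaw": 0}, {"x": 0, "y": 0, "z": -0.1, "twist": 0, "jaw": 0}])

```text
clock: 13.27
eef_pos: [0.5582, 0.2544, 0.1721]
tool_rot: [-0.125, 0.695, 0.127, 0.696]
ft_force: [-0.3, 0.4, -3.3]
grip_width: 0.0081
```

>>> step_arm(series=[{"x": 0, "y": 0, "z": -0.1, "twist": 0, "jaw": 0}, {"x": 0, "y": 0, "z": -0.1, "twist": 0, "jaw": 0}])

```text
clock: 13.43
eef_pos: [0.5581, 0.2544, 0.171]
tool_rot: [-0.125, 0.695, 0.127, 0.696]
ft_force: [0.9, -0.4, -3.3]
grip_width: 0.0083
```

>>> step_arm(series=[{"x": 0, "y": 0, "z": -0.1, "twist": 0, "jaw": 0}, {"x": 0, "y": 0, "z": -0.1, "twist": 0, "jaw": 0}])

```text
clock: 13.6
eef_pos: [0.5582, 0.2544, 0.1707]
tool_rot: [-0.125, 0.695, 0.127, 0.696]
ft_force: [-1.6, -1.1, 1.1]
grip_width: 0.008
```

>>> step_arm(series=[{"x": 0, "y": 0, "z": 0, "twist": 0, "jaw": 0.9}, {"x": 0, "y": 0, "z": 0, "twist": 0, "jaw": 1.1}, {"x": 0, "y": 0, "z": 0, "twist": 0, "jaw": 1.4}, {"x": 0, "y": 0, "z": 0, "twist": 0, "jaw": 2}, {"x": 0, "y": 0, "z": 0, "twist": 0, "jaw": 3}, {"x": 0, "y": 0, "z": 0, "twist": 0, "jaw": 4}, {"x": 0, "y": 0, "z": 0, "twist": 0, "jaw": 4}, {"x": 0, "y": 0, "z": 0, "twist": 0, "jaw": 4}])

```text
clock: 14.27
eef_pos: [0.5582, 0.2545, 0.1707]
tool_rot: [-0.125, 0.695, 0.127, 0.696]
ft_force: [0.1, 0.3, 0.3]
grip_width: 0.0401
```

```bash
python3 look.py 7; python3 st.py
```

```text
scene few
top 45 dir [-0.363  0.932  0.019] 111.3 span 0.07 mid [0.5749 0.2085 0.1933]
14.3667 [0.5582 0.2545 0.1707] yaw 20.58 [-0.4  0.7  0.9] 0.04035420542968888 joints [0.43 0.49 0.22 1.29 0.   1.64]
```

View pics/scene7z.png

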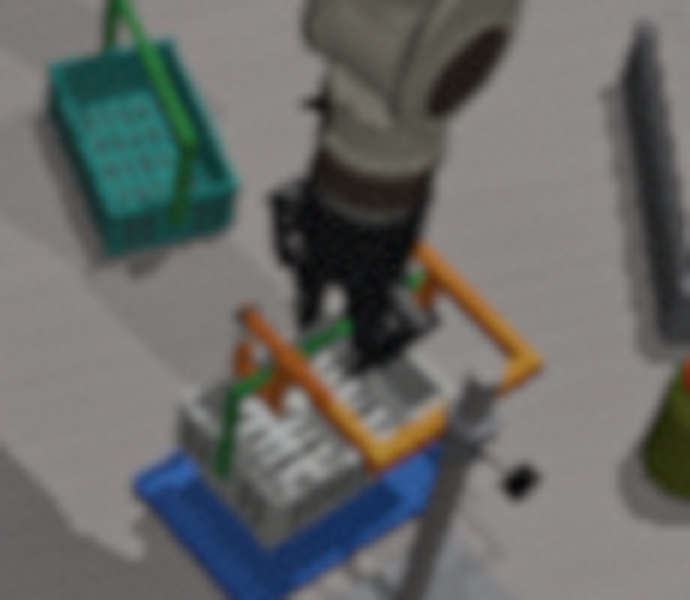

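Bar is seated and released. Lifting straight up, then backing away.

>>> step_arm(series=[{"x": 0, "y": 0, "z": 1, "twist": 0, "jaw": 4}, {"x": 0, "y": 0, "z": 2.5, "twist": 0, "jaw": 4}, {"x": 0, "y": 0, "z": 4, "twist": 0, "jaw": 4}, {"x": 0, "y": 0, "z": 6, "twist": 0, "jaw": 4}, {"x": 0, "y": 0, "z": 9, "twist": 0, "jaw": 4}, {"x": 0, "y": 0, "z": 12, "twist": 0, "jaw": 4}, {"x": -2, "y": -1, "z": 14, "twist": 0, "jaw": 4}, {"x": -5, "y": -3, "z": 14, "twist": 0, "jaw": 4}, {"x": -9, "y": -5, "z": 14, "twist": 0, "jaw": 4}, {"x": -12, "y": -8, "z": 14, "twist": 0, "jaw": 4}])

```text
clock: 15.2
eef_pos: [0.4393, 0.1773, 0.3116]
tool_rot: [-0.126, 0.695, 0.129, 0.697]
ft_force: [0.9, -0.9, 1.0]
grip_width: 0.0395
```

>>> step_arm(series=[{"x": -2, "y": -4, "z": 0, "twist": 0, "jaw": 4}, {"x": -4, "y": -8, "z": 0, "twist": 0, "jaw": 4}, {"x": -5, "y": -12, "z": 0, "twist": 0, "jaw": 4}, {"x": -5, "y": -16, "z": 0, "twist": 0, "jaw": 4}, {"x": -5, "y": -20, "z": 0, "twist": 0, "jaw": 4}, {"x": -5, "y": -24, "z": 0, "twist": 0, "jaw": 4}, {"x": -5, "y": -24, "z": 0, "twist": 0, "jaw": 4}, {"x": -5, "y": -24, "z": 0, "twist": 0, "jaw": 4}])

```text
clock: 15.87
eef_pos: [0.3891, -0.0649, 0.3125]
tool_rot: [-0.123, 0.694, 0.126, 0.698]
ft_force: [-0.8, 1.1, -0.0]
grip_width: 0.0401
```

```bash
python3 look.py 8; python3 st.py; python3 - <<'E'
import numpy as np
from h import *
for n,b,u in(('scene','s0',8),('top','t0',8)):pass
E
```

```text
scene 57 dir [-0.361  0.932 -0.006] 111.2 span 0.145 mid [0.5646 0.245  0.1935]
top 104 dir [-0.351  0.936  0.003] 110.5 span 0.161 mid [0.5589 0.2515 0.1931]
15.9667 [ 0.3893 -0.0624  0.3121] yaw 20.67 [-0.5 -0.1 -0.5] 0.04006952101342565 joints [-0.16  0.   -0.06  1.5   0.01  1.05]
```

View pics/scene8z.png

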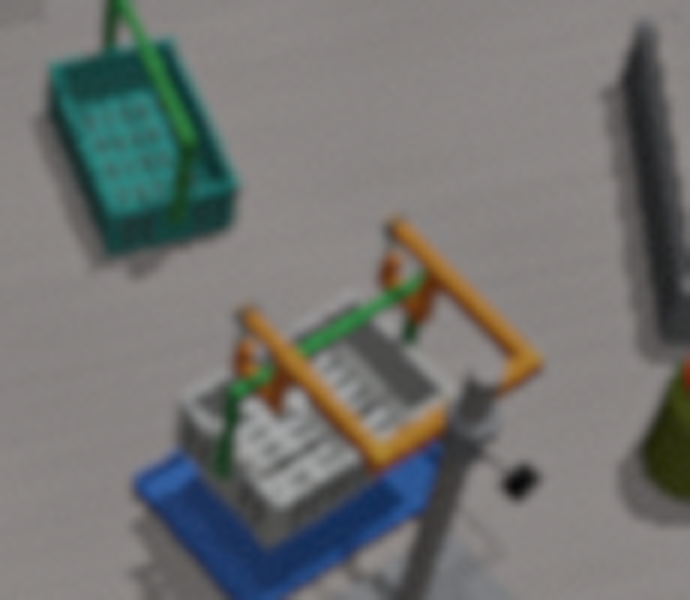

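View pics/top8z.png

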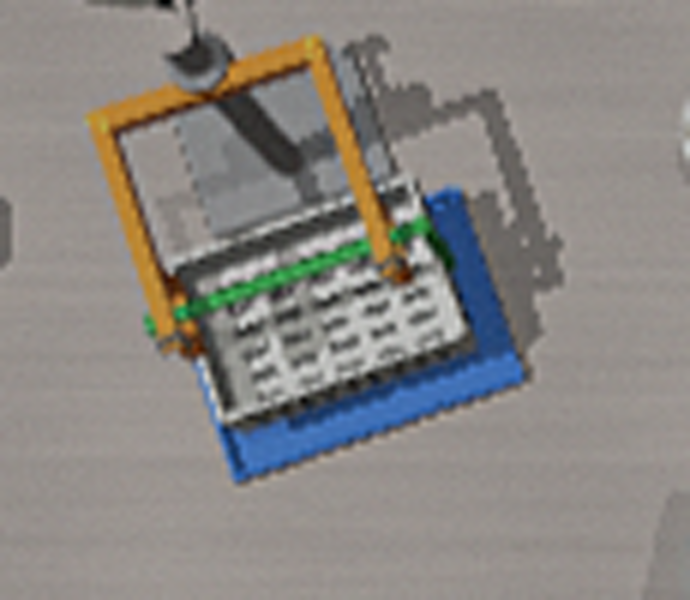

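View pics/scene8.png

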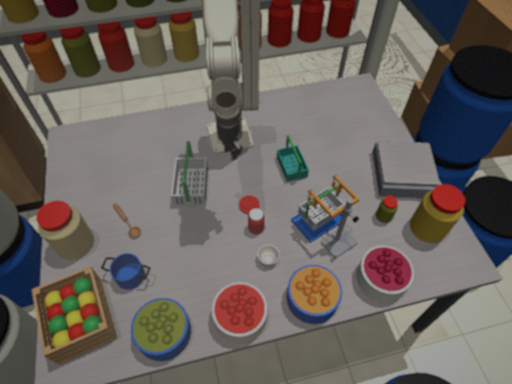

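```bash
python3 look.py 9; python3 - <<'E'
from h import *
a=np.radians(19.8); ex=np.array([np.cos(a),np.sin(a)]); ey=np.array([-ex[1],ex[0]]); O=np.array([.5575,.2545])
for n in('top','scene'):
    im=cv2.imread(f'pics/{n}9.png'); d=np.load(f'pics/{n}9.npy'); P=cloud(n,d); S=P.copy(); q=P[...,:2]-O; S[...,0]=q@ex; S[...,1]=q@ey
    hsv=cv2.cvtColor(im,cv2.COLOR_BGR2HSV)
    m=(hsv[...,1]<45)&(abs(S[...,0])<.045)&(abs(S[...,1])<.065)&(S[...,2]>.04)&(S[...,2]<.1)
    X=S[m]; A=np.c_[X[:,:2],np.ones(len(X))]
    k=np.ones(len(X),bool)
    for _ in range(6):
        c=np.linalg.lstsq(A[k],X[k,2],rcond=None)[0]; r=X[:,2]-A@c; k=abs(r)<max(.005,1.5*np.std(r[k])*.7)
    print(n,len(X),k.sum(),'floor tilt deg about y,x',np.degrees(c[:2]).round(2),'z0',c[2].round(4))
im0=cv2.imread('pics/s0.png'); im1=cv2.imread('pics/scene9.png')
u,v=proj('scene',[.53,.25,.21]).astype(int)
q=np.hstack([cv2.resize(i[v-18:v+22,u-22:u+22],None,fx=9,fy=9,interpolation=cv2.INTER_CUBIC) for i in(im0,im1)]); cv2.imwrite('pics/cmp.png',q)
print('moved px 8->9',[int((cv2.absdiff(cv2.imread(f'pics/{n}8.png'),cv2.imread(f'pics/{n}9.png')).max(2)>60).sum()) for n in('scene','top')])
# bystanders: change vs start in top view
E
```

```text
scene 58 dir [-0.348  0.937  0.015] 110.4 span 0.152 mid [0.5631 0.2471 0.1927]
top 106 dir [-0.351  0.936 -0.007] 110.5 span 0.162 mid [0.5588 0.2517 0.1932]
top 635 586 floor tilt deg about y,x [-0.27  0.2 ] z0 0.0687
scene 307 269 floor tilt deg about y,x [-0.68 -0.09] z0 0.0681
moved px 8->9 [0, 598]
```

View pics/cmp.png

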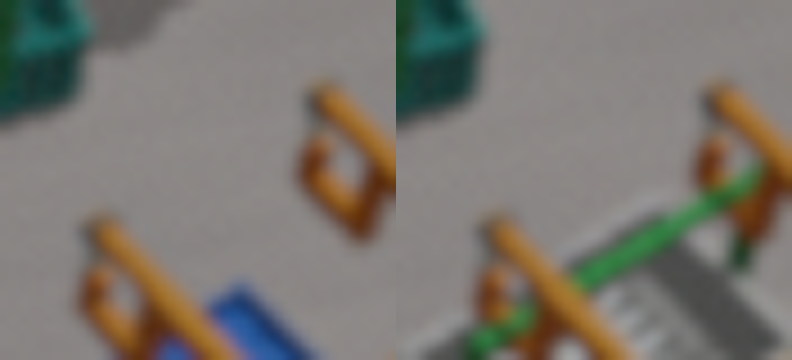

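```bash
python3 - <<'E'
from h import *
for a,b,n in(('top8','top9','89'),('t0','top9','0-9'),('s0','scene9','s0-9')):
    m=(cv2.absdiff(cv2.imread(f'pics/{a}.png'),cv2.imread(f'pics/{b}.png')).max(2)>60).astype(np.uint8)
    k,l,st,c=cv2.connectedComponentsWithStats(m); print(n,[s.tolist() for s in st[1:] if s[4]>15])
E
python3 st.py
```

```text
89 [[263, 173, 13, 65, 133], [303, 181, 7, 42, 80], [304, 180, 12, 66, 138], [272, 183, 7, 34, 60], [261, 199, 4, 16, 22], [313, 208, 4, 18, 18]]
0-9 [[162, 146, 56, 42, 1364], [311, 167, 31, 22, 84], [247, 171, 92, 173, 2540], [261, 176, 14, 62, 294], [333, 192, 14, 17, 42], [302, 204, 4, 17, 21], [310, 228, 13, 48, 144], [302, 260, 5, 15, 32], [322, 269, 4, 17, 17], [0, 282, 194, 93, 4790], [239, 290, 6, 8, 24], [16, 295, 8, 9, 24], [195, 299, 87, 85, 4365], [295, 299, 11, 70, 99], [276, 350, 6, 9, 21], [180, 376, 39, 8, 126]]
s0-9 [[204, 0, 36, 64, 1773], [270, 0, 18, 12, 158], [302, 0, 25, 22, 184], [329, 0, 29, 32, 606], [293, 5, 6, 13, 64], [324, 8, 4, 16, 40], [351, 11, 22, 25, 360], [348, 44, 18, 12, 122], [328, 55, 35, 47, 783], [242, 61, 16, 35, 384], [209, 68, 8, 17, 87], [217, 94, 18, 9, 110], [248, 101, 6, 9, 17], [225, 143, 19, 15, 132], [319, 186, 21, 20, 102], [323, 199, 13, 12, 60], [299, 200, 36, 37, 607], [195, 225, 7, 12, 22], [201, 227, 6, 11, 20]]
16.0667 [ 0.3895 -0.0614  0.3119] yaw 20.85 [-0.2 -1.  -0.1] 0.04003530060670461 joints [-0.16  0.   -0.06  1.5   0.01  1.05]
```

View pics/top9.png

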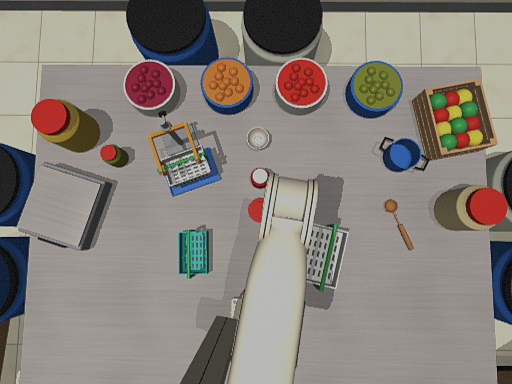

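The top view shows the basket hanging at (190,168). Every other object is where it was, and only the arm itself was still settling. Handing in.

```bash
python3 -c "
from workcell import bot
print(bot.job_done())"
```

```text
the job is handed in; nothing more can be done
None
```

The smaller metal basket is hanging on both hooks over the drip tray, and I handed the job in at about 16 s of the 70 s allowed. No verdict was reported.

- **Hook height:** I pressed on the left hook's roof and felt contact at 0.234 m, so the throat floor is at 0.185 m. The cameras gave 0.232 to 0.234 m for the same roof.
- **Grasp:** The first grip was about 6 mm too near the fingertips, so I opened, lowered and gripped again. The basket had not moved.
- **Hanging it:** Going in past the keepers met a push of about 5 N. I then lowered the bar until the weight came off the gripper, released, and backed the arm away.
- **Seating and level:** The bar top read about 0.193 m in both views, against 0.195 m expected when seated; earlier readings also came out about 2 mm low. The basket floor is within 0.7° of level.
- **Stillness:** Two pictures taken 0.1 s apart showed no change around the basket.
- **Other objects:** Comparing with the start pictures, I saw no change in the other things on the counter. The arm hid part of the top view, so I went by the scene view there.
- **Keepers:** At this resolution I could only judge them by eye. The hook mouths look the same as before the basket went in, so I take them as closed, but I could not measure their angle.

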